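# Release the heating-zone key left latched on the acrylic bender

## Robot

A 6-joint arm with a two-finger parallel gripper is mounted at the origin on the work surface. World frame = base frame: x ahead of the robot, y to its left, z up, the work surface at z = 0. Lengths are in mm, angles in degrees, forces in N, time in s.
With the tool pointing down it reaches from about 350 to 925 mm from the base axis. Payload 6.4 kg.
Tool frame: the origin (TCP) lies between the finger pads; the fingertips stand 19 mm ahead of it and the grasp point (between the pads) is the TCP; x points along the fingers, y is the direction in which the jaws open and shut, and the axes are right-handed (so a half turn about x gives the same grasp; the last joint's range is limited). The gripper opens to 85 mm and grips with 20 to 120 N. Pads are 22 mm wide; open, the fingers measure 114 mm over their backs; the gripper's body (76 mm by 85 mm) begins 54 mm behind the grasp point. The pads swing forward as they close: fully open they stand 13 mm farther back than shut.
Start: joints at [61.988, 14.043, 89.255, -0, 76.702, -9.975], TCP at [201.254, 618.07, 219.69] pointing down, gripper open.
Joint ranges: [-179.41, 179.41], [-58.25, 129.5], [7.25, 145.43], [-54.29, 234.29], [11.92, 165.04], [-157.13, 157.13]. Speed limits (degrees/s): [147.25, 147.25, 180, 180, 180, 180].

## Interface

Orientations are given as a 3x3 rotation matrix whose columns are the frame's x, y, z axes.
In Python, from workcell import bot, eyes gives the robot as it stands.
- The arm moves only by the tool apply_moves, never from a script. Its argument "targets" is a list that holds one entry, the list of rows, each a list of 7 numbers: the shift along the tool's x, y, z in mm, then the turn, a rotation vector about the tool's x, y, z in rad, then the opening, from -1 (shut) to 1 (fully open). A call has 1 to 20 rows; each row is the pose to reach, as a shift and turn from the pose commanded when the call began, along the tool's axes at that moment; what a row does not reach only later rows make up. A row lasts 1/8 s, in which the tool goes at most 62.5 mm and 10.7 degrees, less where a joint would pass 70% of its speed; a pose out of reach is approached as far as the arm can. A call with a gripper value outside its range is refused whole. The fingers move at their own pace and stop on an object; "force" is the grip in N (left out, the last holds). Time passes only in rows, so rows that repeat a pose let the fingers close. It gives the time, the measured TCP pose, the force and the opening at its end, in the units of the state.
- bot.read_state(): the state, without advancing time (a new reading comes with each control period).
- eyes.get_image(name): name is "side" or "top" or "wrist"; returns (picture, depth): 384x512x3 uint8, red, green, blue; 384x512 float32, mm along the optical axis (not along the pixel's ray), 0 where there is no reading.
- eyes.camera_info(name): a dict with "vertical_fov" (degrees; the focal length in pixels is half the picture's height over the tangent of half this angle, whatever the lens; pixels are square), "cx", "cy" (the principal point, pixels), "rvec" (rotation vector, rad) and "tvec" (3), from world to camera coordinates, as OpenCV has them; the wrist camera has in their place "tool_from_camera" (4x4, takes a point from camera to tool coordinates, whose origin is the TCP and whose axes are the tool frame's). Camera axes: x right, y down, z forward; pixel columns grow to the right and rows downward; lengths in mm; the calibration is good to about 2 mm. A picture is of the moment at which its call begins: read the wrist's pose just before it. camera_info takes no time and is no camera call.
- bot.job_done(): hands the job in, once; it reports no verdict.
The state is a dict: "clock": time; "joints": joint angles; "joint_velocities": joint speeds; "joint_efforts": joint torques, N m; "tool_pos": TCP position; "tcp_rot": TCP orientation; "contact_force": force on the tool from outside, world axes, zero at the start; "moment": the same for the moment, N m; "gripper_width": finger opening in mm.
Only numpy, scipy, OpenCV 4.12 (cv2) and the standard library are available. Lean on these libraries where they do the work, as an engineer would, in place of code of your own. Each camera call takes 0.05 s, during which the arm holds its last target.

## Task

One of the four zone keys on the acrylic strip heater has been left latched down. With the fingertips, tap the four keys lightly one after another from left to right (seen from the robot) to feel which one is latched, without pressing the others in, and leave it latched until all four have been tapped. Then press the latched key firmly to release it so that it springs up level with the others; do not disturb the loose things on the bench.

Things in the scene. Friction and masses are not known exactly. Their poses are not given: they have to be found in the camera images.
- heater: bench strip heater, fixed. Console 130 (x) by 270 mm (y), flat top 55 mm above the bench; behind it (+x) a heating bed, 420 mm wide, up to 68 mm high, from 67 to 227 mm past the origin. Origin: on the bench under the middle of the key row; x away from the robot's side, y along the row to the left, z up. Key centres at x = 0, y = 84, 28, -28, -84 mm, left to right
- key_a: leftmost of four identical white keys, 26 x 26 mm, in a row 56 mm apart; any of the four may be the latched one. Origin: centre of its top face; z up. It slides straight down, at most 8 mm from fully up. Top 69 mm above the bench when up (14 mm above the console), 65 mm when latched down
- key_b: second key from the left, as key_a. Any key that is up gives under the finger: 1 N to start and 0.9 N per mm more (2.5 N: under 2 mm), and springs back; pushed down more than 6 mm (6.4 N) it counts as pressed in, which must not happen
- key_c: third key from the left, as key_a. Whichever key is latched does not give below about 4.5 N; pressed 3 mm or more below its latched height (about 9 N; bottom stop 4 mm below it, about 10 N) it unlatches, and springs up when let go. It does not latch again
- key_d: rightmost key, as key_a
- caliper: loose steel caliper lying on the bench in front of the console, 200 mm long (y), up to 12 mm high; leave alone. Origin: on the bench under the middle of its beam
- bracket: loose clear acrylic bracket, 60 x 50 x 50 mm high, standing to the right of the console; leave alone. Origin: centre of its underside
- pot: loose grey round pot, 56 mm wide, 50 mm high, standing to the left of the console; leave alone. Origin: centre of its underside

How it is judged:
By the outcome, as a careful person would: the job done as asked, in the order asked, and still so for the second after the job is handed in, with the robot touching nothing.
It also fails if it takes over 51 s, if anything falls off the work surface, if the arm or the gripper's body presses on something with over 40 N, if the wrist force passes 120 N, or if a joint passes its speed limit or range.

## Working session

There is one attempt and no reset: what is moved stays moved. The work goes in short steps, Python scripts to look and compute and a tool call to move; the robot and the scene stay as the last step left them, time stands still between calls to the robot, and variables do not carry over. Pictures are saved under pics/ and viewed, and the job is handed in when it is done.

Besides the shell and the picture viewer there is one more tool, called after "Emit:" by a JSON object that holds its "fn" and its "kwargs". apply_moves: Moves the arm, as the interface text tells. Its arguments: {"type":"object","properties":{"targets":{"type":"array","items":{"type":"array","items":{"type":"array","items":{"type":"number"}}}},"force":{"type":"number"}},"required":["targets"]}

```bash
mkdir -p pics; ls; python3 - <<'E'
from workcell import bot, eyes
import cv2
s=bot.read_state()
for k,v in s.items(): print(k,v)
for n in ("side","top"):
    im,d=eyes.get_image(n); cv2.imwrite(f"pics/{n}0.png",im[:,:,::-1])
    import numpy as np; np.savez(f"{n}0.npz",im=im,d=d)
    print(n,eyes.camera_info(n))
print(eyes.camera_info("wrist"))
E
```

```text
pics
clock 0.0
joints [ 6.19878339e+01  1.40864822e+01  8.93254130e+01  1.01461573e-03
  7.67011367e+01 -9.97550662e+00]
joint_velocities [ 0.0284436  -0.00068857  0.07097205 -0.01103804 -0.01735186 -0.07305225]
joint_efforts [-2.73588239e-05 -4.29495800e+01 -3.26136053e+01 -8.35750097e-05
  5.24708274e-03  1.54899688e-06]
tool_pos [200.97256885 617.53903598 218.54925078]
tcp_rot [[-9.41747479e-04  3.09628420e-01  9.50857168e-01]
 [-1.73356883e-03  9.50855656e-01 -3.09629645e-01]
 [-9.99998054e-01 -1.93996928e-03 -3.58703739e-04]]
contact_force [-0.50965856  0.14299259  0.02207101]
moment [ 0.02760594 -0.01844099 -0.00673421]
gripper_width 85.41972223982863
side {'vertical_fov': 53.97100341068055, 'cx': 266.90467036204336, 'cy': 197.38466534376678, 'rvec': array([ 0.97900702, -2.57531142,  0.92965154]), 'tvec': array([390.58153487, 276.44841712, 680.04179947])}
top {'vertical_fov': 54.915961922075695, 'cx': 247.69263143630897, 'cy': 191.0839759875024, 'rvec': array([ 2.15602956, -2.1259811 ,  0.11607467]), 'tvec': array([ 33.12955273, 496.13835232, 675.42487259])}
{'vertical_fov': 71.97859673234728, 'cx': 255.7410126268645, 'cy': 195.07935678759048, 'tool_from_camera': array([[ 5.62626630e-04, -2.97223576e-01,  9.54807745e-01,
        -1.55259311e+02],
       [ 9.99999842e-01,  1.73413877e-04, -5.35274092e-04,
        -1.98434868e-01],
       [-6.48083331e-06,  9.54807895e-01,  2.97223626e-01,
        -7.67680598e+01],
       [ 0.00000000e+00,  0.00000000e+00,  0.00000000e+00,
         1.00000000e+00]])}
```

View pics/side0.png

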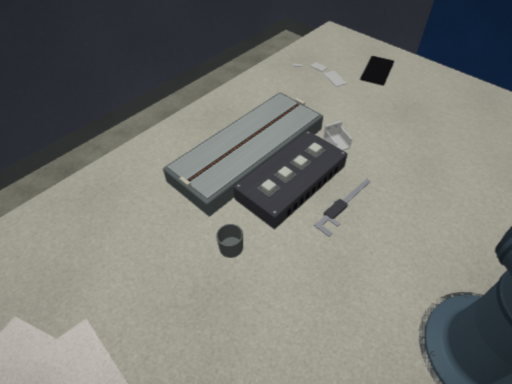

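View pics/top0.png

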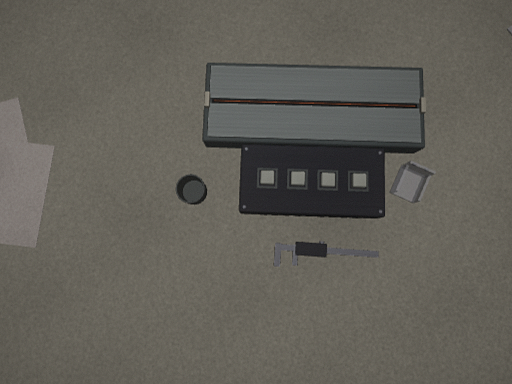

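The top view shows the white keys at about (267,177), (298,179), (328,180) and (360,181), the pot at (191,190), the bracket at (410,183) and the caliper from (275,255) to (380,255). The side view shows the keys from (268,186) for a to (315,148) for d. Next I'll measure them.

```bash
cat > h.py <<'E'
import numpy as np, cv2
from workcell import bot, eyes
def cam(n,ci=None):
    c=eyes.camera_info(n); f=192/np.tan(np.radians(c['vertical_fov']/2))
    K=np.array([[f,0,c['cx']],[0,f,c['cy']],[0,0,1]]); R=cv2.Rodrigues(c['rvec'])[0]
    return K,R,c['tvec']
def ray(n,uv,z):
    K,R,t=cam(n); d=R.T@np.linalg.inv(K)@np.array([*uv,1]); o=-R.T@t
    return o+d*(z-o[2])/d[2]
def keys(im,lo):
    hsv=cv2.cvtColor(im,cv2.COLOR_RGB2HSV)
    m=((im.min(2)>lo)).astype(np.uint8)
    return m
E
python3 - <<'E'
from h import *
for n,roi in (("top",(245,160,380,200)),("side",(245,125,335,205))):
    z=np.load(n+"0.npz"); im=z['im']; d=z['d']
    x0,y0,x1,y1=roi
    g=im.min(2).astype(int)
    m=np.zeros(g.shape,np.uint8); m[y0:y1,x0:x1]=(g[y0:y1,x0:x1]>(135 if n=="top" else 165))
    nn,l,st,c=cv2.connectedComponentsWithStats(m)
    K,R,t=cam(n)
    for i in range(1,nn):
        if st[i,4]<40: continue
        ys,xs=np.where(l==i); dd=d[ys,xs]
        P=(R.T@((np.linalg.inv(K)@np.array([xs,ys,np.ones_like(xs)]))*dd-t[:,None]))
        print(n,st[i],c[i].round(1),"ray69",ray(n,c[i],69).round(1),"dep",np.median(P,1).round(1))
    big=cv2.resize(im[y0:y1,x0:x1],None,fx=5,fy=5,interpolation=cv2.INTER_NEAREST)
    cv2.imwrite(f"pics/{n}z.png",big[:,:,::-1])
# object outline points on top
for nm,uv,zz in (("consoleTL",(241,144),55),("BL",(240,211),55),("BR",(384,214),55),("TR",(384,150),55),("pot",(191,187),50),("br",(410,183),25),("brtop",(432,170),50),("cal l",(275,255),5),("cal r",(380,255),5),("bed bl",(204,144),68),("bed br",(424,149),68)):
    print(nm,ray("top",uv,zz).round(0))
E
```

```text
side [310 144  10   7  42] [314.9 146.6] ray69 [ 510.4 -163.2   69. ] dep [ 510.1 -162.5   68.9]
side [295 156  11   8  47] [300.  159.4] ray69 [ 509.8 -104.2   69. ] dep [ 512.3 -107.    65. ]
side [279 167  11   9  54] [284.4 170.9] ray69 [513.6 -51.   69. ] dep [513.7 -51.   68.9]
side [263 180  12   9  60] [268.2 184.2] ray69 [514.2   4.4  69. ] dep [513.6   4.4  68.9]
consoleTL [583.  54.  55.]
BL [455.  53.  55.]
BR [ 454. -210.   55.]
TR [ 573. -214.   55.]
pot [500. 147.  50.]
br [ 516. -272.   25.]
brtop [ 537. -304.   50.]
cal l [374. -14.   5.]
cal r [ 378. -217.    5.]
bed bl [578. 122.  68.]
bed br [ 573. -283.   68.]
```

```bash
python3 - <<'E'
from h import *
n="top"; z=np.load(n+"0.npz"); im=z['im']; d=z['d']
x0,y0,x1,y1=(245,160,380,200)
g=im.min(2)[y0:y1,x0:x1]; th,_=cv2.threshold(g,0,255,cv2.THRESH_OTSU); print(th)
m=np.zeros(im.shape[:2],np.uint8); m[y0:y1,x0:x1]=g>118
nn,l,st,c=cv2.connectedComponentsWithStats(m)
K,R,t=cam(n); C=[]
for i in range(1,nn):
    if st[i,4]<40: continue
    ys,xs=np.where(l==i); dd=d[ys,xs]
    P=(R.T@((np.linalg.inv(K)@np.array([xs,ys,np.ones_like(xs)]))*dd-t[:,None]))
    print(st[i],c[i].round(1),"ray69",ray(n,c[i],69).round(1),"dep",np.median(P,1).round(1))
E
```

```text
78.0
[261 171  13  12 122] [267. 176.] ray69 [519.2   4.3  69. ] dep [519.3   4.3  68.2]
[292 172  13  12 126] [297.3 176.9] ray69 [518.2 -51.   69. ] dep [518.4 -50.5  68.3]
[323 173  11  12  85] [326.9 177.4] ray69 [ 517.9 -104.7   69. ] dep [ 519.4 -104.2   64. ]
[354 174  12  11  68] [358.3 178.1] ray69 [ 517.2 -161.5   69. ] dep [ 519.2 -159.5   68.1]
```

View pics/topz.png

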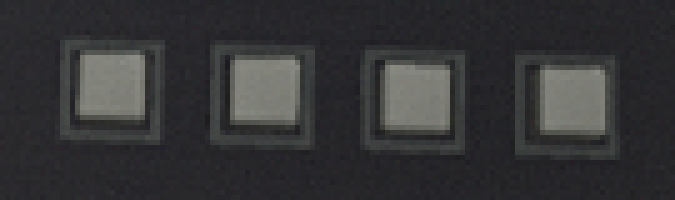

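View pics/sidez.png

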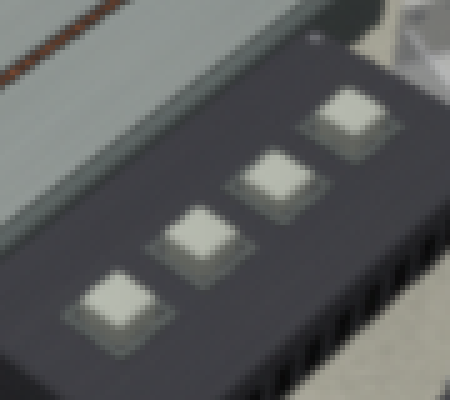

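The side view's depth suggests c is the low key (65 mm), which the taps still have to confirm. I'll move over key a with the gripper shut.

Emit:
{"fn": "apply_moves", "kwargs": {"targets": [[[0,-30,31,-0.02,0,0,-1],[0,-60,61,-0.04,0,0,-1],[0,-91,92,-0.06,0,0,-1],[0,-122,122,-0.08,0,0,-1],[0,-152,153,-0.1,0,0,-1],[0,-182,184,-0.12,0,0,-1],[0,-213,214,-0.14,0,0,-1],[0,-243,245,-0.16,0,0,-1],[0,-274,275,-0.18,0,0,-1],[0,-304,306,-0.2,0,0,-1],[0,-334,336,-0.22,0,0,-1],[15,-365,367,-0.24,0,0,-1],[30,-395,398,-0.26,0,0,-1],[50,-426,428,-0.28,0,0,-1],[70,-456,459,-0.3,0,0,-1],[90,-486,489,-0.3,0,0,-1],[100,-486,489,-0.3,0,0,-1],[100,-486,489,-0.3,0,0,-1],[100,-486,489,-0.3,0,0,-1]]]}}

```text
clock: 2.48
tool_pos: [515.6, 5.5, 120.2]
tcp_rot: [[0.001, 0.013, 1.0], [-0.0, 1.0, -0.013], [-1.0, 0.0, 0.001]]
contact_force: [-0.1, 0.2, 0.4]
gripper_width: -0.0
```

```bash
python3 - <<'E'
from h import *
s=bot.read_state(); print(s['tool_pos'],s['contact_force'])
im,d=eyes.get_image("side"); im2,d2=eyes.get_image("wrist")
a=cv2.resize(im[90:240,200:360],None,fx=3,fy=3)
b=cv2.resize(im2,(480,360)); 
cv2.imwrite("pics/s1.png",a[:,:,::-1]); cv2.imwrite("pics/w1.png",im2[:,:,::-1])
for z in (69,): 
  pass
K,R,t=cam("side")
for p in ([515.6,5.5,101],[516,4,69]): 
  q=K@(R@np.array(p)+t); print(q[:2]/q[2])
E
```

```text
[515.60396141   5.51645981 120.17722274] [-0.11103752  0.20897484  0.42655331]
[267.55194658 174.33580978]
[267.74131025 183.69840108]
```

View pics/s1.png

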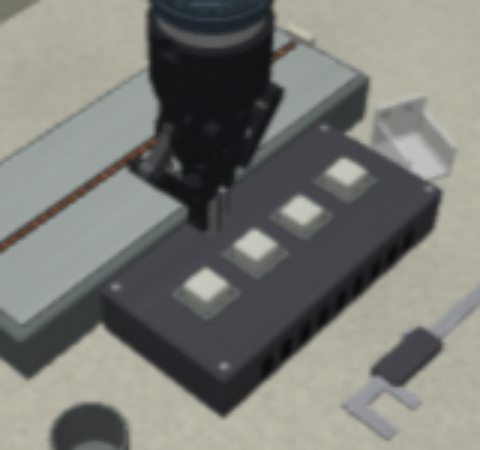

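View pics/w1.png

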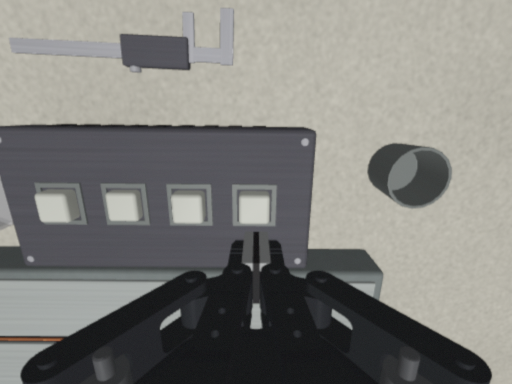

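The side view shows the tip at about (270,166). That is higher or farther back than the (267,174) I predicted, so I'll check it with depth.

```bash
python3 - <<'E'
from h import *
im,d=eyes.get_image("side"); K,R,t=cam("side")
s=bot.read_state(); print(s['tool_pos'])
for v in range(150,192,3):
  row=[]
  for u in (264,267,270,273):
    P=R.T@(np.linalg.inv(K)@np.array([u,v,1])*d[v,u]-t); row.append(str(P.round(0).astype(int).tolist())+str(im[v,u].tolist()))
  print(v,*row)
im,d=eyes.get_image("wrist"); c=eyes.camera_info("wrist"); f=192/np.tan(np.radians(c['vertical_fov']/2)); T=c['tool_from_camera']
Rt=np.array(s['tcp_rot']); o=np.array(s['tool_pos'])
g=im.min(2); m=((g>140)&(np.arange(384)[:,None]>180)&(np.arange(384)[:,None]<240)&(np.arange(512)<290)[None]).astype(np.uint8)
nn,l,st,cc=cv2.connectedComponentsWithStats(m)
def w(u,v,D): 
  p=T@np.array([(u-c['cx'])/f*D,(v-c['cy'])/f*D,D,1]); return p[:3],Rt@p[:3]+o
for i in range(1,nn):
  if st[i,4]<200: continue
  ys,xs=np.where(l==i); P=np.array([w(x,y,d[y,x])[1] for x,y in zip(xs,ys)]); top=P[P[:,2]>np.median(P[:,2])-1.5]
  print(st[i],cc[i].round(1),np.median(P,0).round(1),((P.min(0)+P.max(0))/2).round(1), P.min(0).round(),P.max(0).round())
for v in range(225,330,5): print(v,d[v,256],w(256,v,d[v,256])[0].round(1))
E
```

```text
[515.96789094   5.27399585 120.49576276]
150 [512, 21, 185][32, 35, 38] [503, 22, 192][23, 26, 28] [502, 15, 188][19, 20, 23] [504, 3, 179][19, 21, 23]
153 [502, 33, 193][19, 20, 22] [506, 19, 180][19, 19, 21] [501, 15, 181][26, 27, 29] [505, 2, 169][101, 103, 104]
156 [501, 34, 186][24, 26, 28] [507, 17, 170][17, 18, 21] [501, 15, 172][47, 48, 49] [503, 4, 163][49, 50, 51]
159 [515, 18, 157][20, 22, 23] [507, 18, 162][18, 19, 21] [503, 13, 160][70, 72, 72] [503, 4, 155][53, 54, 55]
162 [513, 20, 151][21, 22, 24] [506, 19, 155][20, 21, 23] [503, 13, 153][70, 72, 72] [503, 4, 146][54, 55, 56]
165 [514, 19, 141][57, 57, 62] [507, 18, 145][23, 23, 25] [502, 13, 145][74, 77, 77] [504, 2, 135][54, 55, 58]
168 [564, -37, 55][69, 69, 75] [559, -42, 54][67, 68, 73] [552, -45, 57][70, 71, 74] [548, -51, 55][67, 68, 74]
171 [556, -28, 56][68, 68, 74] [551, -34, 56][69, 69, 74] [547, -40, 54][68, 68, 74] [540, -42, 56][71, 71, 77]
174 [550, -22, 55][68, 68, 74] [546, -27, 54][69, 69, 75] [541, -32, 54][71, 71, 76] [534, -35, 57][78, 80, 83]
177 [545, -16, 54][70, 70, 76] [540, -21, 53][70, 71, 
[... 1110 characters left out ...]
98 [63.   0.2 19.2]
230 239.92238 [64.4  0.2 24.7]
235 146.01746 [-22.4   0.2 -12.4]
240 140.78436 [-27.9   0.2 -12.1]
245 136.2193 [-32.8   0.2 -11.8]
250 133.36473 [-36.1   0.2 -10.7]
255 127.85934 [-41.8   0.2 -11.1]
260 121.651344 [-48.    0.2 -12.1]
265 118.72506 [-51.2   0.2 -11.5]
270 121.389946 [-49.6   0.2  -7.9]
275 121.836784 [-49.9   0.2  -5.4]
280 121.99885 [-50.4   0.2  -3.1]
285 122.95132 [-50.3   0.2  -0.3]
290 124.46236 [-49.7   0.2   2.9]
295 124.793564 [-50.1   0.2   5.3]
300 126.306145 [-49.5   0.2   8.6]
305 257.41235 [ 58.7   0.2 101.9]
310 259.88318 [ 59.3   0.2 108.3]
315 261.83282 [ 59.5   0.2 114.4]
320 262.95102 [ 58.9   0.2 120. ]
325 264.87152 [ 59.    0.2 126.2]
```

Both depth cameras put the visible tips around z≈138, behind the TCP instead of 19 mm ahead of it. The tip length is therefore uncertain, so I'll descend in stages, watching force and pictures.

Emit:
{"fn": "apply_moves", "kwargs": {"targets": [[[7,-1,0,0,0,0,-1],[14,-1,0,0,0,0,-1],[20,-1,0,0,0,0,-1],[20,-1,0,0,0,0,-1]]]}}

```text
clock: 3.18
tool_pos: [515.1, 3.6, 98.8]
tcp_rot: [[-0.002, 0.015, 1.0], [0.0, 1.0, -0.015], [-1.0, 0.0, -0.002]]
contact_force: [0.0, -0.8, 0.2]
gripper_width: -0.1
```

```bash
cat >> h.py <<'E'
def look(k):
    s=bot.read_state(); im,d=eyes.get_image("side"); im2,d2=eyes.get_image("wrist")
    print(s['clock'],s['tool_pos'].round(2) if hasattr(s['tool_pos'],'round') else s['tool_pos'],s['contact_force'],s['gripper_width'])
    a=cv2.resize(im[110:230,210:350],None,fx=3.2,fy=3.2); b=cv2.resize(im2,(512,384))[:, 130:400]
    h=np.zeros((384,a.shape[1]+b.shape[1],3),np.uint8); h[:,:a.shape[1]]=a[:384]; h[:,a.shape[1]:]=b
    cv2.imwrite(f"pics/{k}.png",h[:,:,::-1]); return s,im,d,im2,d2
E
python3 - <<'E'
from h import *
s,im,d,im2,d2=look("l2"); K,R,t=cam("side")
v,u=np.mgrid[120:190,250:290]; P=np.einsum('ij,jkl->ikl',R.T,np.einsum('ij,jkl->ikl',np.linalg.inv(K),np.array([u,v,np.ones_like(u)]))*d[120:190,250:290]-t[:,None,None])
m=(np.abs(P[0]-508)<8)&(np.abs(P[1]-8)<14)&(P[2]>72)
print(P[2][m].min(), P[:,m][:,np.argsort(P[2][m])[:6]].round(0).T)
E
```

```text
3.175 [515.1    3.63  98.75] [ 0.02756075 -0.79631234  0.2255647 ] -0.13061113557908868
109.98195638031535 [[510.  10. 110.]
 [508.  10. 111.]
 [503.   6. 114.]
 [503.   9. 114.]
 [507.  10. 115.]
 [504.  11. 115.]]
```

View pics/l2.png

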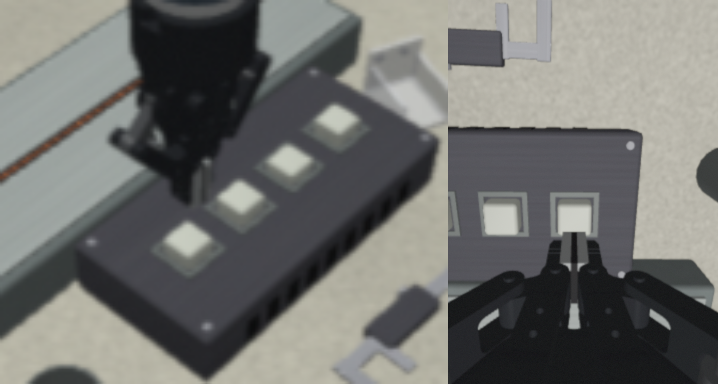

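The tips are visible about 110–114 mm up at TCP 98.8, clear of the key. I'll go down in small steps, reading the force after each.

Emit:
{"fn": "apply_moves", "kwargs": {"targets": [[[4,0,0,0,0,0,-1],[8,0,0,0,0,0,-1],[8,0,0,0,0,0,-1]]]}}

```text
clock: 3.65
tool_pos: [515.4, 3.6, 91.2]
tcp_rot: [[-0.001, 0.015, 1.0], [0.0, 1.0, -0.015], [-1.0, 0.0, -0.001]]
contact_force: [-0.5, 0.6, 0.6]
gripper_width: 0.0
```

Emit:
{"fn": "apply_moves", "kwargs": {"targets": [[[2,0,0,0,0,0,-1],[2,0,0,0,0,0,-1]]]}}

```text
clock: 3.9
tool_pos: [515.7, 3.5, 89.6]
tcp_rot: [[-0.0, 0.015, 1.0], [0.0, 1.0, -0.015], [-1.0, 0.0, -0.0]]
contact_force: [0.4, 0.1, -0.0]
gripper_width: -0.4
```

Emit:
{"fn": "apply_moves", "kwargs": {"targets": [[[2,0,0,0,0,0,-1],[2,0,0,0,0,0,-1]]]}}

```text
clock: 4.15
tool_pos: [515.6, 3.6, 87.5]
tcp_rot: [[-0.0, 0.015, 1.0], [0.0, 1.0, -0.015], [-1.0, 0.0, -0.0]]
contact_force: [-0.2, 0.1, 0.5]
gripper_width: 0.0
```

Emit:
{"fn": "apply_moves", "kwargs": {"targets": [[[1.5,0,0,0,0,0,-1],[1.5,0,0,0,0,0,-1]]]}}

```text
clock: 4.4
tool_pos: [515.6, 3.6, 86.0]
tcp_rot: [[-0.0, 0.015, 1.0], [0.0, 1.0, -0.015], [-1.0, 0.0, -0.0]]
contact_force: [0.1, 0.2, -0.1]
gripper_width: 0.2
```

```bash
python3 - <<'E'
from h import *
s,im,d,im2,d2=look("l3")
for _ in range(4):
  eyes.get_image("top"); print(bot.read_state()['contact_force'],bot.read_state()['tool_pos'])
E
```

```text
4.4 [515.62   3.56  86.04] [ 0.09533943  0.2391479  -0.12401552] 0.16558975865950337
[-0.0460824  -0.93108437  0.02567802] [515.75081081   3.53562751  86.20489792]
[-0.04115775 -0.05938344 -0.12981706] [515.74634913   3.54365475  86.20770617]
[-0.04560127  0.26562803  0.21581216] [515.76867878   3.53295281  86.23665964]
[-0.72833218  0.22367151 -0.69545949] [515.75986836   3.53718495  86.22105378]
```

View pics/l3.png

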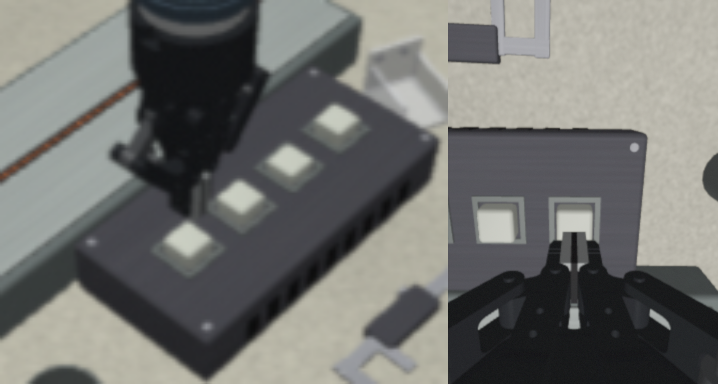

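Still clear, with the visible tip about 28 mm above the key. I'll keep going down.

Emit:
{"fn": "apply_moves", "kwargs": {"targets": [[[4,0,0,0,0,0,-1],[8,0,0,0,0,0,-1],[11,0,0,0,0,0,-1],[11,0,0,0,0,0,-1]]]}}

```text
clock: 5.2
tool_pos: [515.4, 3.6, 74.7]
tcp_rot: [[-0.001, 0.015, 1.0], [0.0, 1.0, -0.015], [-1.0, 0.0, -0.001]]
contact_force: [0.0, 0.2, 0.7]
gripper_width: 0.1
```

```bash
python3 - <<'E'
from h import *
s,im,d,im2,d2=look("l4")
E
```

```text
5.2 [515.44   3.6   74.75] [0.01209497 0.18661366 0.73361788] 0.1072858520343087
```

View pics/l4.png

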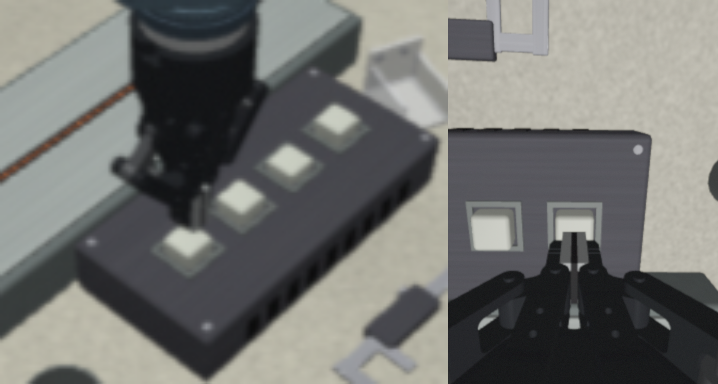

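Emit:
{"fn": "apply_moves", "kwargs": {"targets": [[[2,0,0,0,0,0,-1],[3,0,0,0,0,0,-1],[3,0,0,0,0,0,-1]]]}}

```text
clock: 5.68
tool_pos: [515.7, 3.6, 72.1]
tcp_rot: [[-0.0, 0.015, 1.0], [0.0, 1.0, -0.015], [-1.0, 0.0, -0.0]]
contact_force: [0.7, 1.4, 0.1]
gripper_width: 0.0
```

Emit:
{"fn": "apply_moves", "kwargs": {"targets": [[[2,0,0,0,0,0,-1],[2,0,0,0,0,0,-1]]]}}

```text
clock: 5.92
tool_pos: [515.6, 3.6, 70.0]
tcp_rot: [[-0.0, 0.015, 1.0], [0.0, 1.0, -0.015], [-1.0, 0.0, -0.0]]
contact_force: [0.6, 0.6, -0.5]
gripper_width: 0.1
```

Emit:
{"fn": "apply_moves", "kwargs": {"targets": [[[2,0,0,0,0,0,-1],[2,0,0,0,0,0,-1]]]}}

```text
clock: 6.18
tool_pos: [515.6, 3.6, 68.0]
tcp_rot: [[-0.0, 0.015, 1.0], [0.0, 1.0, -0.015], [-1.0, 0.0, -0.0]]
contact_force: [0.5, 0.1, -0.0]
gripper_width: -0.1
```

```bash
python3 - <<'E'
from h import *
s,im,d,im2,d2=look("l5")
a=cv2.resize(im[150:210,240:310],None,fx=8,fy=8,interpolation=cv2.INTER_CUBIC)
cv2.imwrite("pics/l5s.png",a[:,:,::-1])
K,R,t=cam("side")
for v in range(168,192,2):
  print(v,[ (R.T@(np.linalg.inv(K)@np.array([u,v,1])*d[v,u]-t)).round(0).astype(int).tolist() for u in (264,267,270,273)])
E
```

```text
6.175 [515.59   3.57  67.99] [ 0.485636    0.05220458 -0.04583629] -0.0921131114036574
168 [[513, 20, 134], [504, 20, 140], [501, 14, 137], [504, 2, 126]]
170 [[508, 26, 136], [506, 19, 132], [501, 14, 132], [505, 0, 118]]
172 [[503, 32, 138], [507, 18, 124], [501, 15, 126], [503, 3, 115]]
174 [[502, 32, 133], [506, 19, 120], [505, 10, 113], [502, 3, 110]]
176 [[502, 32, 126], [506, 18, 112], [504, 11, 108], [504, 1, 101]]
178 [[515, 18, 100], [507, 18, 106], [505, 10, 101], [502, 3, 97]]
180 [[515, 17, 93], [507, 17, 99], [504, 10, 95], [502, 3, 91]]
182 [[525, 6, 70], [508, 16, 91], [504, 11, 89], [518, -17, 55]]
184 [[521, 11, 70], [517, 6, 69], [504, 10, 82], [507, -4, 68]]
186 [[518, 15, 69], [512, 12, 71], [508, 6, 69], [504, 0, 67]]
188 [[516, 17, 65], [510, 13, 67], [505, 9, 68], [501, 3, 65]]
190 [[514, 18, 61], [507, 17, 66], [502, 12, 66], [502, 1, 56]]
```

View pics/l5s.png

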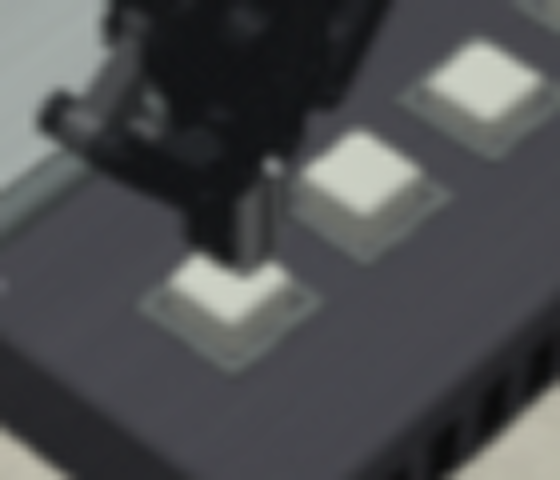

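The side view shows the tip at about z 81 over key a, centred on it. Contact should come at TCP≈56, so I'll go to 60 and then step finely.

Emit:
{"fn": "apply_moves", "kwargs": {"targets": [[[3,0,0,0,0,0,-1],[6,0,0,0,0,0,-1],[7,0,0,0,0,0,-1],[7,0,0,0,0,0,-1]]]}}

```text
clock: 6.78
tool_pos: [515.6, 3.6, 61.0]
tcp_rot: [[-0.0, 0.015, 1.0], [0.0, 1.0, -0.015], [-1.0, 0.0, -0.0]]
contact_force: [-0.1, 0.4, 0.2]
gripper_width: 0.1
```

Emit:
{"fn": "apply_moves", "kwargs": {"targets": [[[1,0,0,0,0,0,-1],[1.5,0,0,0,0,0,-1],[1.5,0,0,0,0,0,-1]]]}}

```text
clock: 7.15
tool_pos: [515.7, 3.5, 59.7]
tcp_rot: [[-0.0, 0.015, 1.0], [-0.0, 1.0, -0.015], [-1.0, -0.0, -0.0]]
contact_force: [-0.0, -0.2, 0.1]
gripper_width: 0.1
```

Emit:
{"fn": "apply_moves", "kwargs": {"targets": [[[1,0,0,0,0,0,-1],[1.5,0,0,0,0,0,-1],[1.5,0,0,0,0,0,-1]]]}}

```text
clock: 7.52
tool_pos: [515.7, 3.5, 58.1]
tcp_rot: [[-0.0, 0.015, 1.0], [0.0, 1.0, -0.015], [-1.0, 0.0, -0.0]]
contact_force: [-0.6, -0.5, -0.3]
gripper_width: 0.2
```

Emit:
{"fn": "apply_moves", "kwargs": {"targets": [[[1,0,0,0,0,0,-1],[1,0,0,0,0,0,-1]]]}}

```text
clock: 7.78
tool_pos: [515.8, 3.5, 57.3]
tcp_rot: [[0.0, 0.015, 1.0], [-0.0, 1.0, -0.015], [-1.0, -0.0, 0.0]]
contact_force: [-0.3, -0.0, 1.6]
gripper_width: -0.1
```

Emit:
{"fn": "apply_moves", "kwargs": {"targets": [[[0.7,0,0,0,0,0,-1],[0.7,0,0,0,0,0,-1]]]}}

```text
clock: 8.02
tool_pos: [515.8, 3.5, 56.6]
tcp_rot: [[0.0, 0.015, 1.0], [-0.0, 1.0, -0.015], [-1.0, -0.0, 0.0]]
contact_force: [-0.7, 0.6, 1.8]
gripper_width: 0.0
```

```bash
cat >> h.py <<'E'
def force(n=4):
    L=[]
    for _ in range(n):
        eyes.get_image("side"); s=bot.read_state(); L.append([s['tool_pos'][2],*s['contact_force']])
    print(s['clock'],"z",np.mean(L,0)[0].round(2),"F",np.mean(L,0)[1:].round(2),"fz",np.array(L)[:,3].round(1))
E
python3 - <<'E'
from h import *
force(4)
E
```

```text
8.225 z 56.61 F [ 0.07 -0.08  1.28] fz [1.2 1.1 1.3 1.6]
```

Emit:
{"fn": "apply_moves", "kwargs": {"targets": [[[0.8,0,0,0,0,0,-1],[0.8,0,0,0,0,0,-1]]]}}

```text
clock: 8.48
tool_pos: [515.9, 3.5, 55.8]
tcp_rot: [[0.0, 0.015, 1.0], [-0.0, 1.0, -0.015], [-1.0, -0.0, 0.0]]
contact_force: [-0.8, -0.2, 2.2]
gripper_width: 0.2
```

```bash
python3 - <<'E'
from h import *
force(4)
E
```

```text
8.675 z 55.79 F [-0.31  0.13  2.31] fz [2.2 2.  2.1 2.8]
```

Key a is up: 1.3 N rises to 2.3 N over 0.8 mm, and contact was at TCP z≈57.0. Now key b.

Emit:
{"fn": "apply_moves", "kwargs": {"targets": [[[-6,0,0,0,0,0,-1],[-12,0,0,0,0,0,-1],[-12,-15,0,0,0,0,-1],[-12,-35,0,0,0,0,-1],[-12,-50,0,0,0,0,-1],[-12,-56,-0.5,0,0,0,-1],[-12,-56,-0.5,0,0,0,-1],[-7,-56,-0.5,0,0,0,-1],[-3,-56,-0.5,0,0,0,-1],[-2,-56,-0.5,0,0,0,-1],[-2,-56,-0.5,0,0,0,-1]]]}}

```text
clock: 10.05
tool_pos: [514.3, -52.2, 57.6]
tcp_rot: [[-0.0, 0.014, 1.0], [0.0, 1.0, -0.014], [-1.0, 0.0, -0.0]]
contact_force: [-0.2, 0.2, -0.5]
gripper_width: 0.0
```

Emit:
{"fn": "apply_moves", "kwargs": {"targets": [[[0.7,0,0,0,0,0,-1],[1.4,0,0,0,0,0,-1],[1.4,0,0,0,0,0,-1]]]}}

```text
clock: 10.42
tool_pos: [514.6, -52.4, 56.5]
tcp_rot: [[0.0, 0.015, 1.0], [0.0, 1.0, -0.015], [-1.0, 0.0, 0.0]]
contact_force: [-0.3, 1.7, 1.4]
gripper_width: 0.1
```

```bash
python3 - <<'E'
from h import *
force(4)
E
```

```text
10.625 z 56.44 F [-0.22  1.32  1.41] fz [0.6 1.5 1.4 2. ]
```

Emit:
{"fn": "apply_moves", "kwargs": {"targets": [[[0.8,0,0,0,0,0,-1],[0.8,0,0,0,0,0,-1]]]}}

```text
clock: 10.88
tool_pos: [514.6, -52.4, 55.6]
tcp_rot: [[0.0, 0.015, 1.0], [0.0, 1.0, -0.015], [-1.0, 0.0, 0.0]]
contact_force: [0.1, 2.1, 1.9]
gripper_width: 0.1
```

```bash
python3 - <<'E'
from h import *
force(4)
E
```

```text
11.075 z 55.61 F [-0.12  1.72  2.67] fz [2.2 3.9 2.1 2.6]
```

Key b is up too: 1.4 N rises to 2.7 N while giving 0.8 mm. Now key c, starting from the same height.

Emit:
{"fn": "apply_moves", "kwargs": {"targets": [[[-6,0,0,0,0,0,-1],[-12,0,0,0,0,0,-1],[-12,-15,0,0,0,0,-1],[-12,-35,0,0,0,0,-1],[-12,-50,0,0,0,0,-1],[-12,-55.5,-0.5,0,0,0,-1],[-12,-55.5,-0.5,0,0,0,-1],[-7,-55.5,-0.5,0,0,0,-1],[-3,-55.5,-0.5,0,0,0,-1],[-2,-55.5,-0.5,0,0,0,-1],[-2,-55.5,-0.5,0,0,0,-1]]]}}

```text
clock: 12.45
tool_pos: [513.0, -107.7, 57.3]
tcp_rot: [[-0.0, 0.014, 1.0], [0.0, 1.0, -0.014], [-1.0, 0.0, -0.0]]
contact_force: [-0.1, -0.7, 0.3]
gripper_width: 0.6
```

Emit:
{"fn": "apply_moves", "kwargs": {"targets": [[[0.7,0,0,0,0,0,-1],[1.4,0,0,0,0,0,-1],[1.4,0,0,0,0,0,-1]]]}}

```text
clock: 12.82
tool_pos: [513.1, -107.9, 56.1]
tcp_rot: [[0.0, 0.015, 1.0], [-0.0, 1.0, -0.015], [-1.0, -0.0, 0.0]]
contact_force: [0.3, -0.4, 0.1]
gripper_width: 0.1
```

```bash
python3 - <<'E'
from h import *
force(3)
E
```

```text
12.975 z 56.12 F [-0.07 -0.69 -0.27] fz [-0.4  0.2 -0.6]
```

No contact at the up height, so c is low. I'll feel for it gently.

Emit:
{"fn": "apply_moves", "kwargs": {"targets": [[[0.7,0,0,0,0,0,-1],[1.4,0,0,0,0,0,-1],[2.0,0,0,0,0,0,-1],[2.0,0,0,0,0,0,-1]]]}}

```text
clock: 13.48
tool_pos: [513.0, -107.9, 54.0]
tcp_rot: [[-0.0, 0.015, 1.0], [0.0, 1.0, -0.015], [-1.0, 0.0, -0.0]]
contact_force: [-0.4, 0.7, -1.1]
gripper_width: 0.3
```

Emit:
{"fn": "apply_moves", "kwargs": {"targets": [[[0.4,0,0,0,0,0,-1],[0.4,0,0,0,0,0,-1]]]}}

```text
clock: 13.72
tool_pos: [513.1, -107.9, 53.7]
tcp_rot: [[0.0, 0.015, 1.0], [-0.0, 1.0, -0.015], [-1.0, -0.0, 0.0]]
contact_force: [-0.2, -0.5, 0.2]
gripper_width: -0.2
```

Emit:
{"fn": "apply_moves", "kwargs": {"targets": [[[0.4,0,0,0,0,0,-1],[0.4,0,0,0,0,0,-1]]]}}

```text
clock: 13.98
tool_pos: [513.1, -107.9, 53.5]
tcp_rot: [[-0.0, 0.015, 1.0], [-0.0, 1.0, -0.015], [-1.0, -0.0, -0.0]]
contact_force: [-1.1, 0.7, 2.3]
gripper_width: 0.0
```

Emit:
{"fn": "apply_moves", "kwargs": {"targets": [[[0.2,0,0,0,0,0,-1],[0.2,0,0,0,0,0,-1]]]}}

```text
clock: 14.22
tool_pos: [513.2, -108.0, 53.3]
tcp_rot: [[0.0, 0.015, 1.0], [-0.0, 1.0, -0.015], [-1.0, -0.0, 0.0]]
contact_force: [-2.3, -0.2, 5.2]
gripper_width: -0.2
```

```bash
python3 - <<'E'
from h import *
force(3)
E
```

```text
14.375 z 53.27 F [-1.83  0.63  4.6 ] fz [4.7 4.9 4.2]
```

Key c is low and firm: it rises from 2.3 N to 4.6 N within 0.2 mm. I'll leave it latched and tap d.

Emit:
{"fn": "apply_moves", "kwargs": {"targets": [[[-7,0,0,0,0,0,-1],[-14,0,0,0,0,0,-1],[-14,-15,0,0,0,0,-1],[-14,-35,0,0,0,0,-1],[-14,-50,0,0,0,0,-1],[-14,-55.5,-0.5,0,0,0,-1],[-14,-55.5,-0.5,0,0,0,-1],[-9,-55.5,-0.5,0,0,0,-1],[-5,-55.5,-0.5,0,0,0,-1],[-4.4,-55.5,-0.5,0,0,0,-1],[-4.4,-55.5,-0.5,0,0,0,-1]]]}}

```text
clock: 15.75
tool_pos: [511.7, -163.1, 57.4]
tcp_rot: [[-0.0, 0.014, 1.0], [0.0, 1.0, -0.014], [-1.0, 0.0, -0.0]]
contact_force: [-0.2, 0.8, 1.4]
gripper_width: 0.1
```

Emit:
{"fn": "apply_moves", "kwargs": {"targets": [[[0.7,0,0,0,0,0,-1],[1.4,0,0,0,0,0,-1],[1.4,0,0,0,0,0,-1]]]}}

```text
clock: 16.12
tool_pos: [511.9, -163.3, 56.2]
tcp_rot: [[0.0, 0.015, 1.0], [0.0, 1.0, -0.015], [-1.0, 0.0, 0.0]]
contact_force: [-1.0, 1.2, 2.4]
gripper_width: 0.0
```

```bash
python3 - <<'E'
from h import *
force(3)
E
```

```text
16.275 z 56.21 F [-0.06  1.47  2.19] fz [2.5 2.9 1.2]
```

Emit:
{"fn": "apply_moves", "kwargs": {"targets": [[[0.5,0,0,0,0,0,-1],[0.5,0,0,0,0,0,-1]]]}}

```text
clock: 16.52
tool_pos: [511.9, -163.4, 55.7]
tcp_rot: [[0.0, 0.015, 1.0], [-0.0, 1.0, -0.015], [-1.0, -0.0, 0.0]]
contact_force: [0.3, 2.4, 2.2]
gripper_width: -0.2
```

```bash
python3 - <<'E'
from h import *
force(3)
E
```

```text
16.675 z 55.68 F [0.46 1.93 2.68] fz [2.7 3.4 1.9]
```

Key d is up (2.2 N to 2.7 N over 0.5 mm), so c is the latched one. I'll go back to it and press firmly.

Emit:
{"fn": "apply_moves", "kwargs": {"targets": [[[-6,0,0,0,0,0,-1],[-12,0,0,0,0,0,-1],[-12,15,0,0,0,0,-1],[-12,35,0.5,0,0,0,-1],[-12,50,0.5,0,0,0,-1],[-12,55.5,0.5,0,0,0,-1],[-12,55.5,0.5,0,0,0,-1],[-7,55.5,0.5,0,0,0,-1],[-3,55.5,0.5,0,0,0,-1],[0,55.5,0.5,0,0,0,-1],[1.5,55.5,0.5,0,0,0,-1],[1.5,55.5,0.5,0,0,0,-1]]]}}

```text
clock: 18.18
tool_pos: [513.1, -108.0, 54.0]
tcp_rot: [[-0.0, 0.015, 1.0], [0.0, 1.0, -0.015], [-1.0, 0.0, -0.0]]
contact_force: [-0.2, 0.3, 1.0]
gripper_width: 0.2
```

Emit:
{"fn": "apply_moves", "kwargs": {"targets": [[[0.7,0,0,0,0,0,-1],[1.4,0,0,0,0,0,-1],[2.1,0,0,0,0,0,-1],[2.8,0,0,0,0,0,-1],[3.4,0,0,0,0,0,-1],[3.4,0,0,0,0,0,-1]]]}}

```text
clock: 18.92
tool_pos: [513.3, -108.0, 51.5]
tcp_rot: [[-0.0, 0.015, 1.0], [-0.0, 1.0, -0.015], [-1.0, -0.0, -0.0]]
contact_force: [-3.3, 0.7, 6.8]
gripper_width: 0.2
```

Emit:
{"fn": "apply_moves", "kwargs": {"targets": [[[0.5,0,0,0,0,0,-1],[1,0,0,0,0,0,-1],[1,0,0,0,0,0,-1]]]}}

```text
clock: 19.3
tool_pos: [513.3, -108.0, 50.6]
tcp_rot: [[-0.0, 0.015, 1.0], [-0.0, 1.0, -0.015], [-1.0, -0.0, -0.0]]
contact_force: [-3.9, 0.5, 7.9]
gripper_width: 0.2
```

Emit:
{"fn": "apply_moves", "kwargs": {"targets": [[[0.5,0,0,0,0,0,-1],[1,0,0,0,0,0,-1],[1,0,0,0,0,0,-1]]]}}

```text
clock: 19.68
tool_pos: [513.3, -108.0, 49.7]
tcp_rot: [[-0.0, 0.015, 1.0], [-0.0, 1.0, -0.015], [-1.0, -0.0, -0.0]]
contact_force: [-3.7, 1.2, 8.6]
gripper_width: 0.1
```

Emit:
{"fn": "apply_moves", "kwargs": {"targets": [[[0.3,0,0,0,0,0,-1],[0.5,0,0,0,0,0,-1],[0.5,0,0,0,0,0,-1]]]}}

```text
clock: 20.05
tool_pos: [513.3, -108.0, 49.4]
tcp_rot: [[-0.0, 0.014, 1.0], [-0.0, 1.0, -0.014], [-1.0, -0.0, -0.0]]
contact_force: [-5.7, 1.7, 11.4]
gripper_width: 0.3
```

At the bottom stop (11.4 N). I'll lift well clear.

Emit:
{"fn": "apply_moves", "kwargs": {"targets": [[[-3,0,0,0,0,0,-1],[-8,0,0,0,0,0,-1],[-16,0,0,0,0,0,-1],[-30,0,0,0,0,0,-1],[-50,0,0,0,0,0,-1],[-70,0,0,0,0,0,-1],[-90,0,0,0,0,0,-1],[-110,0,0,0,0,0,-1],[-110,0,0,0,0,0,-1],[-110,0,0,0,0,0,-1]]]}}

```text
clock: 21.3
tool_pos: [512.7, -107.7, 157.6]
tcp_rot: [[-0.001, 0.015, 1.0], [0.0, 1.0, -0.015], [-1.0, 0.0, -0.001]]
contact_force: [-0.3, 0.5, -0.6]
gripper_width: -0.1
```

```bash
python3 - <<'E'
from h import *
s=bot.read_state(); im,d=eyes.get_image("wrist"); im1,d1=eyes.get_image("side")
cv2.imwrite("pics/fw.png",im[:,:,::-1]); cv2.imwrite("pics/fs.png",im1[:,:,::-1])
print(s['clock'],s['tool_pos'],s['contact_force'])
c=eyes.camera_info("wrist"); f=192/np.tan(np.radians(c['vertical_fov']/2)); T=c['tool_from_camera']
v,u=np.mgrid[0:384,0:512]; p=np.stack([(u-c['cx'])/f*d,(v-c['cy'])/f*d,d,np.ones_like(d)]).reshape(4,-1)
P=(np.array(s['tcp_rot'])@(T@p)[:3]+np.array(s['tool_pos'])[:,None])
K,R,t=cam("side"); q=np.stack([u,v,np.ones_like(u)]).reshape(3,-1)
P1=R.T@(np.linalg.inv(K)@q*d1.reshape(-1)-t[:,None])
for n,x,y in (("a",515.5,4),("b",514.3,-52),("c",513,-107.5),("d",511.7,-163)):
  for Q in (P,P1):
    m=(abs(Q[0]-x)<7)&(abs(Q[1]-y)<7)&(Q[2]<80); print(n,m.sum(),np.median(Q[2][m]).round(1),end=' | ')
  print()
E
```

```text
21.3 [ 512.68738649 -107.73690153  157.64941668] [-0.25630618  0.47766903 -0.58727741]
a 202 70.2 | a 30 68.7 | 
b 196 70.3 | b 27 68.8 | 
c 209 70.2 | c 21 68.8 | 
d 200 70.3 | d 22 69.3 |
```

View pics/fw.png

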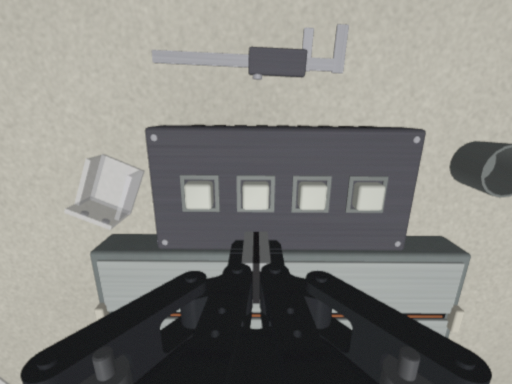

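View pics/fs.png

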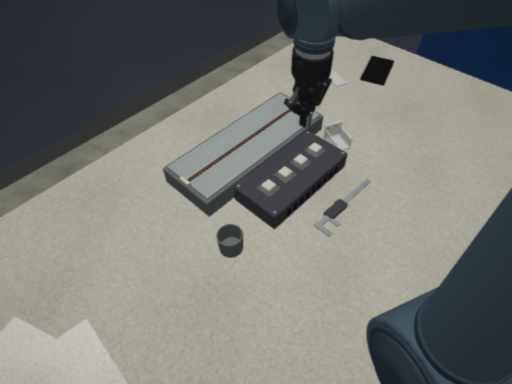

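All four keys are level in both views: wrist keys at (200,195) to (370,195) and side keys at (268,186) to (315,148). The pot, bracket and caliper haven't moved, and the gripper is clear.

```bash
python3 -c "
from workcell import bot
print(bot.job_done())"
```

```text
the job is handed in; nothing more can be done
None
```

The third key from the left (c) was the latched one. I released it, and all four keys now stand level.

- **Taps:** I tapped a, b, c and d in that order with the fingers shut. Keys a, b and d gave about 1.5–2 mm at up to about 2.7 N on average (noisy single readings up to 3.9 N), far short of being pressed in. Key c sat 4 mm lower and stayed firm at about 4.6–5 N. That is around the 4.5 N at which it may start to give, but it stayed latched until all four had been tapped.
- **Release:** I pressed c about 4 mm to its bottom stop (11.4 N), then lifted clear.
- **Final checks:** All four key tops are at the same height, 70.2–70.3 mm by the wrist camera and 68.7–69.3 mm by the side camera. The pot, bracket and caliper look unmoved. I handed in at about 21.4 s with the robot touching nothing.
- **Disagreement:** The shut fingertips were about 12 mm behind the reported tool point, not 19 mm ahead as stated. I saw this in the depth pictures before any contact and found the contact height by force instead.

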